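Roll the press-on tread home on the sole plate

TASK

The rubber tread strip on the sloping sole plate still stands proud: take the hand roller from its blue rest and, starting on the section next to the red end, roll it along the strip to the other end with firm, steady pressure, so that all six sections go fully home, flush with the metal rims. Never bear down on the tread with more than 30 newtons and touch the plate with nothing but the roller. Then hang the roller back upright in its rest, let go, and leave everything else on the bench where it is.

Things in the scene. Friction and masses are not known exactly. Their poses are not given: they have to be found in the camera images.
- fixture: Sole plate fixture, fixed to the bench: pale wooden base 236 x 110 x 20 mm; on a cross pivot at its middle a steel bed (214 x 80 mm) carries the tread strip. Origin: centre of the base, at the level z = 0 of all fixture heights given here. x runs along the strip from the red end to the plain end, z up. Two steel pivot ears (30 mm along x, 12 mm wide, at y = +-48 mm) reach z = 47 mm.
- strip_mid (a point): Middle of the strip, fixture (0, 0, 53 mm). The strip: six black ribbed rigid rubber sections in a row, centres at fixture x = -77.5, -46.5, -15.5, 15.5, 46.5, 77.5 mm, each 29 mm along x, 60 mm across, 8 mm thick, gaps 1.7 mm. Bed nominal and level: proud tops at z = 53 mm; home tops at 50 mm, flush with the aluminium side rims (8 mm wide, y = +-36 mm) and end pieces (13 mm long, x = +-100.5 mm).
- pivot (a point): The bed's cross pivot, along y at fixture x = 0, z = 38 mm. All heights here are nominal: the bed is firmly set up to 4 mm higher or lower, and at a slope along the strip of up to 0.05 rad either way about the pivot (end sections 3.9 mm up or down), different every time and reported by no pose. It does not give under the rolling, so the height must be felt and followed.
- red_end (a point): Point over the middle of the first section (section 1, next to the red end piece), at the height of its proud top with the bed level and at nominal height; fixture x = -77.5 mm, z = 53 mm.
- far_end (a point): Point over the middle of the last section (section 6, next to the plain aluminium end piece), at the height of its proud top with the bed level and at nominal height; fixture x = +77.5 mm, z = 53 mm.
- tread1 (a joint): How far section 1 (counted from the red end) has been pressed in, m: 0 = standing 3 mm proud, 0.003 = fully home against a rigid stop. It is held by tight pins: it does not move below about 8 N, sinks above that, and stays where it is left.
- tread2 (a joint): How far section 2 (counted from the red end) has been pressed in, m: 0 = standing 3 mm proud, 0.003 = fully home against a rigid stop. It is held by tight pins: it does not move below about 8 N, sinks above that, and stays where it is left.
- tread3 (a joint): How far section 3 (counted from the red end) has been pressed in, m: 0 = standing 3 mm proud, 0.003 = fully home against a rigid stop. It is held by tight pins: it does not move below about 8 N, sinks above that, and stays where it is left.
- tread4 (a joint): How far section 4 (counted from the red end) has been pressed in, m: 0 = standing 3 mm proud, 0.003 = fully home against a rigid stop. It is held by tight pins: it does not move below about 8 N, sinks above that, and stays where it is left.
- tread5 (a joint): How far section 5 (counted from the red end) has been pressed in, m: 0 = standing 3 mm proud, 0.003 = fully home against a rigid stop. It is held by tight pins: it does not move below about 8 N, sinks above that, and stays where it is left.
- tread6 (a joint): How far section 6 (counted from the red end) has been pressed in, m: 0 = standing 3 mm proud, 0.003 = fully home against a rigid stop. It is held by tight pins: it does not move below about 8 N, sinks above that, and stays where it is left.
- roller: Loose hand roller, about 0.32 kg, the same after a half turn about z. Origin: lowest point of its wheel, midway along it; z up along the handle, y along the axle, x the way it rolls. Orange hard wheel 48 mm diameter, 40 mm wide, axle at z = 24 mm; fork 52 mm over the cheeks; steel cross plate 40 mm (x) by 96 mm (y), z = 58 to 66 mm. At the start it hangs in the rest.
- roller_grip (a point): Middle of the grip on the roller's upright wooden handle, roller (0, 0, 103 mm). The handle is 24 mm (x) by 34 mm (y), z = 66 to 130 mm, and free to be taken from above with the fingers closing along the roller's x.
- roller_wheel (a joint): Angle of the roller's free-turning wheel about its axle, rad; 0 at the start, endless.
- rest: Blue steel rest, fixed to the bench. Origin: centre of its underside; x is the way the hanging roller rolls, z up. Foot 70 x 96 x 6 mm; two upright walls (70 mm along x, 14 mm thick, tops at z = 68 mm) leave a 68 mm gap about y = 0, open at both x ends. The roller's cross plate lies across the wall tops, its wheel in the gap: roller origin then at rest (0, 0, 10 mm).
- screwdriver: Bystander: screwdriver, 160 mm long, lying along its x between fixture and rest; origin under its middle.
- hammer: Bystander: hammer, 240 mm long, lying at the far side of the bench.
- tack_jar: Bystander: amber jar with brass cap, 56 mm diameter, 85 mm high; origin under its centre.
- polish_tin: Bystander: flat red tin with a pale lid, 72 mm diameter, 30 mm high, near the robot; origin under its centre.
- heel_blocks: Bystander: heel block of rubber and leatherboard, 62 x 58 x 32 mm.
- last: Bystander: wooden shoe last, 200 mm long, 80 mm high, at the far left.
- glue_brush: Bystander: flat wooden-handled glue brush, 170 mm long, near the robot on its right.

How it is judged:
On the way, in this order (a step that is already met when the one before it is completed fails the run):
1. the roller bears (over 5 N) on the section next to the red end (x of roller in the frame of fixture between -0.1 and -0.055 m and y of roller in the frame of fixture between -0.03 and 0.03 m and contact force between roller and fixture above 5 N), for 0.05 s.
2. the roller, still bearing (over 5 N), has reached the section at the plain end, and its wheel has turned by rolling there (over 4.5 rad) (x of roller in the frame of fixture between 0.055 and 0.11 m and contact force between roller and fixture above 5 N and (value of joint roller_wheel above 4.5 rad or value of joint roller_wheel below -4.5 rad)), for 0.05 s.
At the end, for the whole second after the job is handed in: All six sections are pressed in by more than 2.2 of their 3 mm, and the roller hangs at rest in its rest, upright within 0.1 rad, its origin within 20 mm along and 12 mm across of the rest's middle and 6 to 14 mm above the bench (value of joint each of tread1, tread2, tread3, tread4, tread5, tread6 above 0.0022 m and x of roller in the frame of rest between -0.02 and 0.02 m and y of roller in the frame of rest between -0.012 and 0.012 m and z of roller in the frame of rest between 0.006 and 0.014 m and angle between roller's own z axis and vertical below 0.1 rad and linear speed of roller below 0.02 m/s); the robot touches nothing.
It fails at once if the roller presses the plate with more than 30 N (contact force between roller and fixture above 30 N).
It fails at once if the arm or fingers press on the plate (contact force between any of the fingers, the arm and fixture above 1 N).
It fails at once if a bystander is moved by more than 20 mm (distance of any of screwdriver, hammer, tack_jar, polish_tin, heel_blocks, last, glue_brush from where it was at the start of the episode above 0.02 m).
It also fails if it takes over 72 s, if anything falls off the work surface, if the arm or the gripper's body presses on something with over 40 N, if the wrist force passes 120 N, or if a joint passes its speed limit or range.

ROBOT

A 7-joint arm with a two-finger parallel gripper is mounted at the origin on the work surface. World frame = base frame: x ahead of the robot, y to its left, z up, the work surface at z = 0. Lengths are in m, angles in rad, forces in N, time in s.
With the tool pointing down it reaches from about 0.4 to 0.85 m from the base axis. Payload 4.5 kg.
Tool frame: the origin (TCP) lies at the very end of the fingers, on their centre line; the grasp point (between the pads) lies 19 mm behind it (r.grip_depth is the z of the grasp point in the tool frame, in m); z points along the fingers, y is the line along which they close (so a half turn about z gives the same grasp; the last joint's range is limited). The gripper opens to 88 mm and grips with 3 to 60 N. Pads are 18 mm wide; open, the fingers measure 123 mm over their backs; the gripper's body (75 mm by 187 mm) begins 45 mm behind the grasp point.
Start: joints at [0.034, 0.689, -0.195, 1.565, 0.157, 0.902, -0.215], TCP at [0.625, 0, 0.239] pointing down, gripper open.
Joint ranges: [-3.01, 3.01], [-0.46, 2.08], [-1.47, 1.51], [0.13, 2.56], [-1, 4.14], [0.04, 2.09], [-2.66, 2.66]. Speed limits (rad/s): [2.57, 2.57, 3.14, 3.14, 3.14, 3.14, 3.14].

INTERFACE

Orientations are given as a unit quaternion [x, y, z, w].
In Python, from plant import r, snapshot, camera_params gives the robot as it stands (r), with the cameras as plain functions.
- The arm moves only by the shell command python3 steer.py 'ROWS' [FORCE]. ROWS is a JSON list of rows, 1 to 10 of them, each an object with the fields finger_gap (the opening from 0.0 (shut) to 1.0 (fully open)), tx, ty, tz (the shift in normalised numbers (1 is 75 cm)), drx, dry, drz (a rotation vector in parts of the range, where 1.0 means 180 degrees); a field left out counts as zero (the opening has to be given); each row is the pose to reach, as a shift and turn from the pose commanded when the command began, along the tool's axes at that moment; what a row does not reach only later rows make up. A row lasts 1/10 s, in which the tool goes at most 0.05 m and 0.15 rad, less where a joint would pass 70% of its speed; a pose out of reach is approached as far as the arm can. The fingers move at their own pace and stop on an object; FORCE is the grip in N (left out, the last holds). Time passes only in rows, so rows that do not move let the fingers close. It prints the time, the measured TCP pose, the force, the opening and the grip force at its end. Shift and turn numbers lie between -1 and 1, and a call with a number outside is refused. Input that does not fit is refused with a message, and nothing moves.
- r.get_state(): the state, without advancing time (a new reading comes with each control period).
- snapshot(name): name is "scene" or "side" or "wrist"; returns the picture (400x640x3 uint8, red, green, blue); there is no depth.
- camera_params(name): a dict with "fx", "fy", "cx", "cy" (pixels), "rvec" (rotation vector, rad) and "tvec" (3), from world to camera coordinates, as OpenCV has them. Camera axes: x right, y down, z forward; pixel columns grow to the right and rows downward; lengths in m; the calibration is good to about 2 mm. A picture is of the moment at which its call begins: read the wrist's pose just before it. camera_params takes no time and is no camera call; for the wrist camera it gives the pose at the moment of the call.
- r.finish_job(): hands the job in; it is judged then, once.
The state is a dict: "clock": time; "q": joint angles; "qd": joint speeds; "joint_torque": joint torques, N m; "tool_pos": TCP position; "eef_rot": TCP orientation; "contact_force": force on the tool from outside, world axes, zero at the start; "moment": the same for the moment, N m; "opening": opening from 0.0 (shut) to 1.0 (fully open); "finger_force": force on a finger pad.
Only numpy, scipy, OpenCV 4.12 (cv2) and the standard library are available. Lean on these libraries where they do the work, as an engineer would, in place of code of your own. Each camera call takes 0.05 s, during which the arm holds its last target. There are 200 camera calls.

## Working session

There is one attempt and no reset: what is moved stays moved. The work goes in short steps, Python scripts to look and compute and a shell command to move; the robot and the scene stay as the last step left them, time stands still between calls to the robot, and variables do not carry over. Pictures are saved under pics/ and viewed, at most 10 in all, crops included, and the job is handed in when it is done.

```bash
ls; mkdir -p pics
python3 - <<'E'
from plant import r, snapshot, camera_params
import cv2
s=r.get_state(); print(s)
for n in("scene","side"):
    im=snapshot(n); cv2.imwrite(f"pics/{n}0.png",im[:,:,::-1]); print(n,camera_params(n))
E
```

```text
pics
plant.py
steer.py
{'clock': 0.0, 'q': array([ 0.03376775,  0.68999217, -0.19447243,  1.56632459,  0.15731573,
        0.90246597, -0.21512691]), 'qd': array([ 4.90667354e-04, -1.68124451e-03,  2.32083183e-03,  4.86559270e-04,
       -1.19029755e-05,  4.22093214e-04, -1.84576642e-03]), 'joint_torque': array([ 3.38560185e-04, -5.27571630e+01, -1.26686912e+00, -1.53434461e+01,
       -5.26333472e-02,  6.56995355e-03,  1.65937727e-04]), 'tool_pos': array([ 6.24386729e-01, -5.38245382e-05,  2.37909037e-01]), 'eef_rot': array([ 7.07083501e-01,  7.07129488e-01, -6.91433373e-04, -5.76217494e-04]), 'contact_force': array([ 0.32357504, -0.71864898, -0.34697488]), 'moment': array([ 0.05722396,  0.01353971, -0.01416224]), 'finger_force': 0.0, 'opening': 0.9994780812220747}
scene {'fx': 464.8476082716793, 'fy': 464.8476082716793, 'cx': 324.7656174092836, 'cy': 197.12331992378202, 'rvec': array([ 1.05964682,  2.40833651, -1.04587419]), 'tvec': array([ 0.37284938, -0.19511473,  1.72135875])}
side {'fx': 452.47451979868066, 'fy': 452.47451979868066, 'cx': 323.1669879896645, 'cy': 204.76563634173647, 'rvec': array([ 0.65957012, -2.51980792,  1.25997768]), 'tvec': array([0.47839986, 0.20987137, 1.01294046])}
```

View pics/scene0.png

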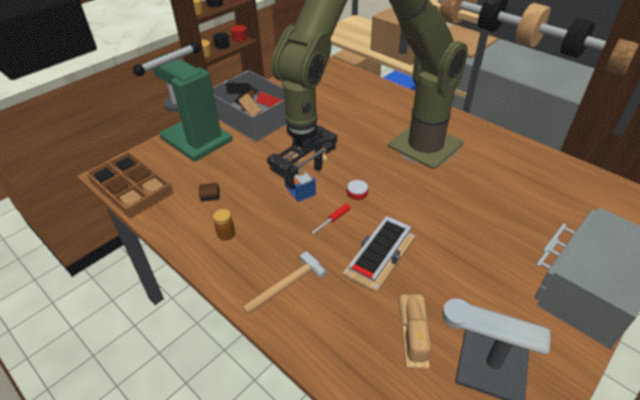

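View pics/side0.png

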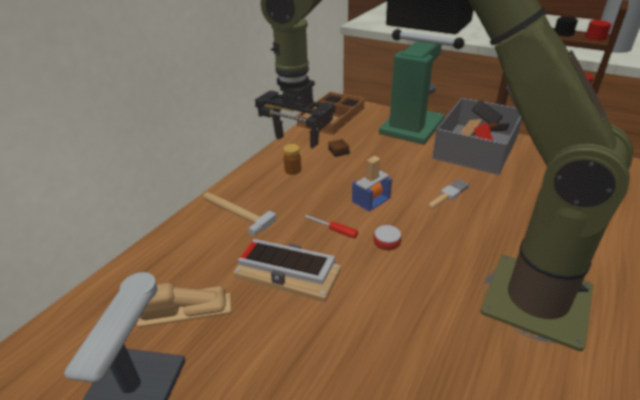

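The scene view shows the fixture at about (380,250) with its red end at (363,270), and the rest with the roller at (303,187). In the side view the fixture is at (288,262), its red end at (248,253), and the rest at (372,190). I'll ray-cast rough positions first, then use the wrist camera.

```bash
cat > h.py <<'E'
from plant import r, snapshot, camera_params
import cv2, numpy as np
from scipy.spatial.transform import Rotation as R
def ray(p,uv):
    Rm=R.from_rotvec(p['rvec']).as_matrix(); c=-Rm.T@p['tvec']
    d=Rm.T@np.array([(uv[0]-p['cx'])/p['fx'],(uv[1]-p['cy'])/p['fy'],1]); return c,d
def onz(p,uv,z):
    c,d=ray(p,uv); return c+d*(z-c[2])/d[2]
def two(p1,u1,p2,u2):
    c,d=ray(p1,u1); e,f=ray(p2,u2)
    t=np.linalg.lstsq(np.c_[d,-f],e-c,rcond=None)[0]; return (c+d*t[0]+e+f*t[1])/2
def proj(p,X): return cv2.projectPoints(np.float64(X).reshape(-1,3),p['rvec'],p['tvec'],np.array([[p['fx'],0,p['cx']],[0,p['fy'],p['cy']],[0,0,1.]]),None)[0].reshape(-1,2)
E
python3 - <<'E'
from h import *
a=camera_params("side"); b=camera_params("scene"); w=camera_params("wrist")
for n,p,uv,z in [("red",a,(248,253),.05),("plain",a,(330,265),.05),("redS",b,(362,272),.05),("plainS",b,(397,225),.05),("rest",a,(372,206),0),("handletop",a,(374,160),.14),("restS",b,(303,197),0)]:
    print(n,onz(p,uv,z).round(3))
print(w, *ray(w,(320,200)))
E
```

```text
red [0.623 0.233 0.05 ]
plain [0.432 0.174 0.05 ]
redS [0.644 0.223 0.05 ]
plainS [0.443 0.19  0.05 ]
rest [ 0.47  -0.139  0.   ]
handletop [ 0.48  -0.159  0.14 ]
restS [ 0.506 -0.137  0.   ]
{'fx': 287.2920726634921, 'fy': 287.2920726634921, 'cx': 325.41602319594676, 'cy': 201.15293246910394, 'rvec': array([-2.87253842e+00, -6.56801140e-04,  1.37323850e-03]), 'tvec': array([-0.62403471, -0.03772872,  0.38870604])} [0.62439744 0.06715527 0.3841265 ] [-0.01973241 -0.26195695 -0.9650703 ]
```

Careful with the scale: shifts go in shares of 75 cm and turns go in shares of 180 degrees. That gives: 0.24 m / 0.75 = 0.32, -0.09 m / 0.75 = -0.12.

```bash
python3 steer.py '[{"finger_gap":1,"tx":0.16,"ty":-0.0533},{"finger_gap":1,"tx":0.32,"ty":-0.12},{"finger_gap":1,"tx":0.32,"ty":-0.12},{"finger_gap":1,"tx":0.32,"ty":-0.12},{"finger_gap":1,"tx":0.32,"ty":-0.12},{"finger_gap":1,"tx":0.32,"ty":-0.12},{"finger_gap":1,"tx":0.32,"ty":-0.12}]'
python3 - <<'E'
from h import *
import pickle
p=camera_params("wrist"); im=snapshot("wrist"); cv2.imwrite("pics/w1.png",im[:,:,::-1]); pickle.dump(p,open("w1.pkl","wb"))
print(r.get_state()['tool_pos'])
E
python3 steer.py '[{"finger_gap":1,"tx":-0.0667},{"finger_gap":1,"tx":-0.1333,"ty":-0.0533},{"finger_gap":1,"tx":-0.2667,"ty":-0.0533},{"finger_gap":1,"tx":-0.4,"ty":-0.0533},{"finger_gap":1,"tx":-0.4533,"ty":-0.0533},{"finger_gap":1,"tx":-0.4533,"ty":-0.0533},{"finger_gap":1,"tx":-0.4533,"ty":-0.0533},{"finger_gap":1,"tx":-0.4533,"ty":-0.0533},{"finger_gap":1,"tx":-0.4533,"ty":-0.0533},{"finger_gap":1,"tx":-0.4533,"ty":-0.0533}]'
python3 - <<'E'
from h import *
import pickle
p=camera_params("wrist"); im=snapshot("wrist"); cv2.imwrite("pics/w2.png",im[:,:,::-1]); pickle.dump(p,open("w2.pkl","wb"))
E
```

```text
clock: 0.8
tool_pos: [0.5337, 0.2423, 0.2384]
eef_rot: [0.705, 0.709, -0.0, -0.001]
contact_force: [0.4, -0.3, -0.4]
opening: 0.995
finger_force: 0.0
[0.53488394 0.23963274 0.23840652]
clock: 1.85
tool_pos: [0.4948, -0.1001, 0.2387]
eef_rot: [0.707, 0.707, 0.0, -0.0]
contact_force: [-0.7, 0.5, 0.3]
opening: 1.003
finger_force: 0.0
```

View pics/w1.png

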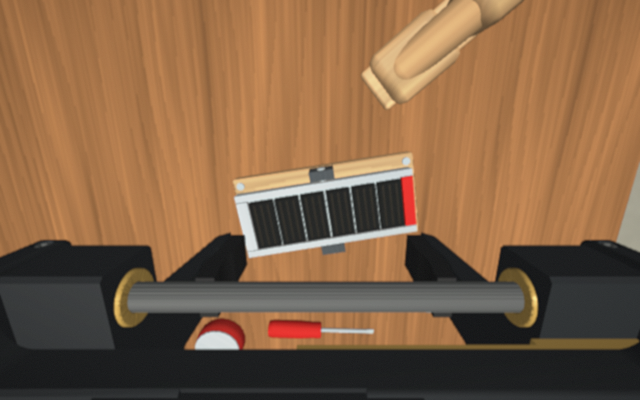

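View pics/w2.png

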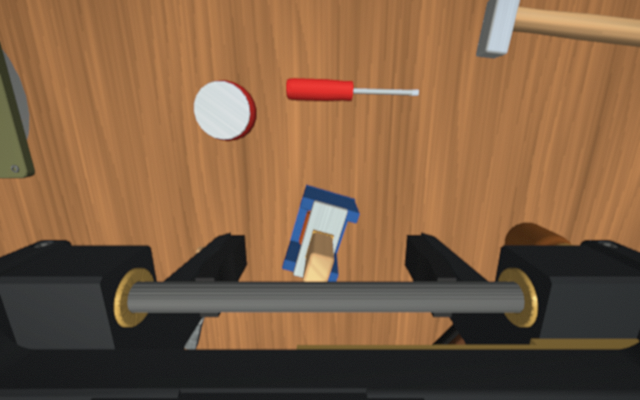

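w1: the fixture's strip spans (250,225) to (417,200), with the red end on the right at (409,200). The base's far corners are about (234,182) and (411,154). w2: the rest is around (322,235) with the roller handle at (320,260), half hidden by the gripper. I'll step further in -y and measure.

Scaled: -0.1 m / 0.75 = -0.1333, -0.05 m / 0.75 = -0.0667.

```bash
python3 steer.py '[{"finger_gap":1,"tx":-0.0667},{"finger_gap":1,"tx":-0.1333},{"finger_gap":1,"tx":-0.1333},{"finger_gap":1,"tx":-0.1333},{"finger_gap":1,"tx":-0.1333}]'
python3 - <<'E'
from h import *
import pickle
p=camera_params("wrist"); im=snapshot("wrist"); cv2.imwrite("pics/w3.png",im[:,:,::-1]); pickle.dump(p,open("w3.pkl","wb"))
cv2.imwrite("pics/w3c.png",cv2.resize(im[60:280,180:480,::-1],None,fx=2.5,fy=2.5,interpolation=cv2.INTER_CUBIC))
p=pickle.load(open("w1.pkl","rb")); im=cv2.imread("pics/w1.png")
roi=np.zeros(im.shape[:2],np.uint8); roi[160:262,228:412]=1
m=((im.max(2)<60)&(roi>0)).astype(np.uint8)
n,l,s,c=cv2.connectedComponentsWithStats(m)
cs=[]
for i in range(1,n):
    if s[i,4]>300: cs.append(cv2.minAreaRect(np.argwhere(l==i)[:,::-1].astype(np.float32))); print(s[i,4],cs[-1])
P=np.array([onz(p,k[0],.053) for k in cs]); print(P.round(4))
hsv=cv2.cvtColor(im,cv2.COLOR_BGR2HSV)
for a,b,z in [((236,202),(411,167),.05),((250,256),(417,229),.05),((234,182),(411,154),.02)]:
    A,B=onz(p,a,z),onz(p,b,z); print(A.round(4),B.round(4),np.linalg.norm(A-B),np.arctan2(*(A-B)[1::-1]))
E
```

```text
clock: 2.4
tool_pos: [0.4955, -0.1975, 0.2387]
eef_rot: [0.706, 0.708, 0.001, -0.0]
contact_force: [-0.2, -0.6, 0.8]
opening: 0.997
finger_force: 0.0
1030 ((390.5060729980469, 203.55487060546875), (45.8290901184082, 22.96976089477539), 83.6598129272461)
991 ((365.31451416015625, 207.5902099609375), (45.55471420288086, 22.07290267944336), 82.50414276123047)
959 ((340.2167663574219, 211.65896606445312), (45.31304168701172, 21.364036560058594), 81.25383758544922)
960 ((314.8513488769531, 215.6081085205078), (45.209720611572266, 21.53626823425293), 80.53767395019531)
977 ((290.0, 219.5), (45.6950569152832, 21.768890380859375), 78.69007110595703)
1025 ((264.7609558105469, 223.55120849609375), (45.95671844482422, 23.048202514648438), 77.90524291992188)
445 ((236.5, 247.5), (27.0, 17.0), 90.0)
[[0.6117 0.2156 0.053 ]
 [0.5817 0.2104 0.053 ]
 [0.5516 0.2051 0.053 ]
 [0.5209 0.1999 0.053 ]
 [0.4905 0.1948 0.053 ]
 [0.4595 0.1894 0.053 ]
 [0.4225 0.1574 0.053 ]]
[0.4255 0.2158 0.05  ] [0.6335 0.2593 0.05  ] 0.2125075737556732 -2.9351160459336434
[0.4378 0.1444 0.05  ] [0.6474 0.1821 0.05  ] 0.21299557304118258 -2.9633028617524797
[0.4153 0.2342 0.02  ] [0.6411 0.2713 0.02  ] 0.22878937152668127 -2.9788349905308866
```

View pics/w3c.png

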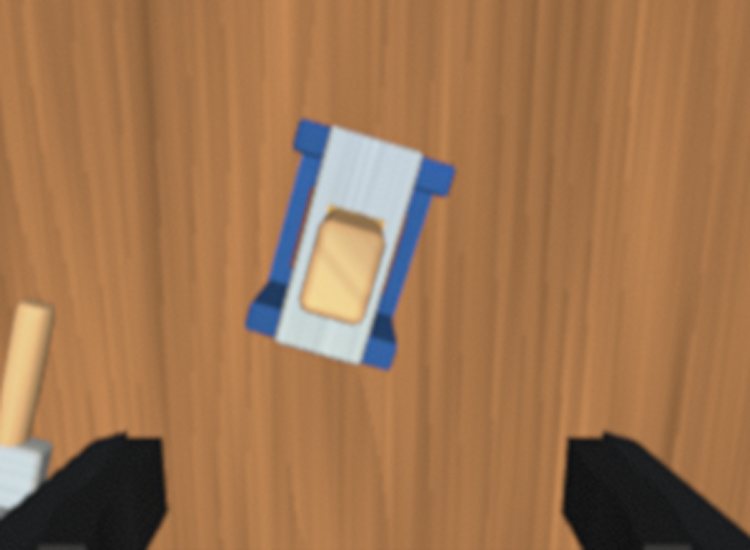

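The crop shows the steel cross plate with corners (332,127), (423,153), (275,341) and (360,363). The handle top is centred near (343,270), and the outer wall corners are (302,119), (455,167), (246,327) and (390,370).

Run:
```python
from h import *
import pickle
p=pickle.load(open("w3.pkl","rb"))
f=lambda c,z:onz(p,(c[0]/2.5+180-.3,c[1]/2.5+60-.3),z)
for n,cs,z in [("plate",[(332,127),(423,153),(275,341),(360,363)],.076),("walls",[(302,119),(455,167),(246,327),(390,370)],.068),("handle",[(325,214),(384,238),(301,308),(362,324)],.14)]:
    A,B,C,D=[f(c,z) for c in cs]; v=A+B-C-D; u=B+D-A-C
    print(n,((A+B+C+D)/4).round(4),"len",np.linalg.norm(v)/2,np.linalg.norm(u)/2,"ydir",np.degrees(np.arctan2(v[1],v[0])),"xdir",np.degrees(np.arctan2(u[1],u[0])))
s=r.get_state(); print(s['tool_pos'],R.from_quat(s['eef_rot']).as_matrix().round(3))
```

```text
plate [ 0.4877 -0.1692  0.076 ] len 0.09432899794911832 0.03900699563271003 ydir 74.02673470103036 xdir -14.972741879517303
walls [ 0.488 -0.17   0.068] len 0.09406746016616083 0.06813524802195722 ydir 73.43798598880298 xdir -16.779265514146932
handle [ 0.4879 -0.1685  0.14  ] len 0.03206020527998544 0.0216434731314042 ydir 75.5123055498862 xdir -18.238969541764018
[ 0.49552845 -0.19730216  0.23875993] [[-0.004  1.     0.   ]
 [ 1.     0.004  0.001]
 [ 0.001  0.    -1.   ]]
```

Scaled: 0.145 m / 0.75 = 0.1933, 0.03 m / 0.75 = 0.04, 0.285 rad / 3.1416 = 0.0907.

```bash
python3 steer.py '[{"finger_gap":1,"tx":0.04,"ty":-0.0093,"drz":0.0446},{"finger_gap":1,"tx":0.04,"ty":-0.0093,"tz":0.0267,"drz":0.0907},{"finger_gap":1,"tx":0.04,"ty":-0.0093,"tz":0.0667,"drz":0.0907},{"finger_gap":1,"tx":0.04,"ty":-0.0093,"tz":0.12,"drz":0.0907},{"finger_gap":1,"tx":0.04,"ty":-0.0093,"tz":0.16,"drz":0.0907},{"finger_gap":1,"tx":0.04,"ty":-0.0093,"tz":0.1933,"drz":0.0907},{"finger_gap":1,"tx":0.04,"ty":-0.0093,"tz":0.1933,"drz":0.0907},{"finger_gap":1,"tx":0.04,"ty":-0.0093,"tz":0.1933,"drz":0.0907}]'
python3 - <<'E'
from h import *
s=r.get_state(); print(s['tool_pos'],np.degrees(np.arctan2(*R.from_quat(s['eef_rot']).as_matrix()[1::-1,1])))
E
```

```text
clock: 3.25
tool_pos: [0.4884, -0.1685, 0.0941]
eef_rot: [0.8, 0.6, 0.0, -0.0]
contact_force: [-0.1, 0.5, 0.2]
opening: 1.002
finger_force: 0.0
[ 0.48841866 -0.16854287  0.09408439] -16.193310336920447
```

Scaled: -0.14 m / 0.75 = -0.1867, -0.13 m / 0.75 = -0.1733.

```bash
python3 steer.py '[{"finger_gap":0},{"finger_gap":0},{"finger_gap":0},{"finger_gap":0},{"finger_gap":0},{"finger_gap":0},{"finger_gap":0},{"finger_gap":0}]' 55
python3 steer.py '[{"finger_gap":0,"tz":-0.0267},{"finger_gap":0,"tz":-0.0667},{"finger_gap":0,"tz":-0.12},{"finger_gap":0,"tz":-0.1733},{"finger_gap":0,"tz":-0.1867},{"finger_gap":0,"tz":-0.1867}]'
```

```text
clock: 4.05
tool_pos: [0.488, -0.17, 0.0937]
eef_rot: [0.8, 0.599, -0.0, -0.0]
contact_force: [-0.3, 0.3, 0.1]
opening: 0.298
finger_force: 0.0
clock: 4.65
tool_pos: [0.4884, -0.1702, 0.2345]
eef_rot: [0.8, 0.599, 0.001, 0.001]
contact_force: [1.0, -0.9, -3.5]
opening: 0.268
finger_force: 55.0
```

Scaled: 0.405 m / 0.75 = 0.54, 0.17 m / 0.75 = 0.2267, -0.15 rad / 3.1416 = -0.0477.

```bash
python3 steer.py '[{"finger_gap":0,"tx":0.04,"ty":0.0013,"drz":-0.0159},{"finger_gap":0,"tx":0.0933,"ty":0.0027,"drz":-0.0318},{"finger_gap":0,"tx":0.16,"ty":0.0053,"drz":-0.0477},{"finger_gap":0,"tx":0.2267,"ty":0.0067,"drz":-0.0637},{"finger_gap":0,"tx":0.2933,"ty":0.008,"drz":-0.0796},{"finger_gap":0,"tx":0.36,"ty":0.0107,"drz":-0.0955},{"finger_gap":0,"tx":0.42,"ty":0.012,"drz":-0.1114},{"finger_gap":0,"tx":0.4733,"ty":0.0147,"drz":-0.1273},{"finger_gap":0,"tx":0.5133,"ty":0.016,"drz":-0.1426},{"finger_gap":0,"tx":0.54,"ty":0.016,"drz":-0.1426}]'
python3 steer.py '[{"finger_gap":0,"tz":0.0267},{"finger_gap":0,"tz":0.0667},{"finger_gap":0,"tz":0.0933},{"finger_gap":0,"tz":0.0933},{"finger_gap":0,"tz":0.0933}]'
python3 - <<'E'
from h import *
s=r.get_state(); M=R.from_quat(s['eef_rot']).as_matrix(); print(s['tool_pos'],M.round(4),np.arctan2(M[1,1],M[0,1]))
im=snapshot("side")
cv2.imwrite("pics/s2.png",cv2.resize(im[150:330,160:400,::-1],None,fx=3,fy=3,interpolation=cv2.INTER_CUBIC))
c=np.array([.5362,.2025]);d=np.array([-np.cos(.165),-np.sin(.165)]);e=np.array([-d[1],d[0]])
v=s['tool_pos'][:2]-c; print("fix xy",v@d,v@e,"contact",s['contact_force'])
E
```

```text
clock: 5.65
tool_pos: [0.6118, 0.2183, 0.2299]
eef_rot: [0.646, 0.764, -0.002, -0.002]
contact_force: [-0.5, -0.6, -3.9]
opening: 0.269
finger_force: 55.0
clock: 6.15
tool_pos: [0.6123, 0.2149, 0.1618]
eef_rot: [0.647, 0.762, -0.002, -0.001]
contact_force: [0.4, 0.8, -4.0]
opening: 0.267
finger_force: 55.0
[0.6122943  0.21494001 0.16178042] [[-1.625e-01  9.867e-01 -3.500e-03]
 [ 9.867e-01  1.625e-01 -1.400e-03]
 [-8.000e-04 -3.700e-03 -1.000e+00]] 0.16324516576698822
fix xy -0.07710411498132974 0.0002276106364495819 contact [ 0.44332605  0.76608282 -3.95385444]
```

View pics/s2.png

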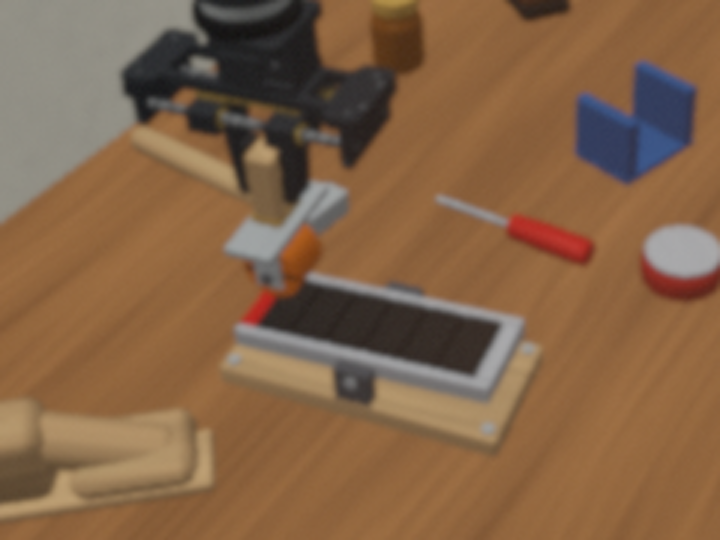

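The picture shows the roller held upright over section 1 beside the red end, crop pixel (285,285), and the rest is empty. Now I'll feel down to the tread.

Scaled: 0.014 m / 0.75 = 0.0187, 0.011 m / 0.75 = 0.0147.

```bash
python3 steer.py '[{"finger_gap":0,"tz":0.008},{"finger_gap":0,"tz":0.0147},{"finger_gap":0,"tz":0.0187},{"finger_gap":0,"tz":0.0187}]'; python3 steer.py '[{"finger_gap":0,"tz":0.0013},{"finger_gap":0,"tz":0.0027},{"finger_gap":0,"tz":0.004},{"finger_gap":0,"tz":0.004}]'
```

```text
clock: 6.6
tool_pos: [0.6131, 0.2151, 0.1494]
eef_rot: [0.647, 0.762, -0.0, -0.0]
contact_force: [-0.1, 0.0, -4.2]
opening: 0.265
finger_force: 55.0
clock: 7.0
tool_pos: [0.6134, 0.2153, 0.1467]
eef_rot: [0.647, 0.762, -0.0, 0.0]
contact_force: [-0.5, -0.4, -3.3]
opening: 0.267
finger_force: 55.0
```

Scaled: 0.003 m / 0.75 = 0.004, 0.002 m / 0.75 = 0.0027.

```bash
for i in 1 ; do python3 steer.py '[{"finger_gap":0,"tz":0.0013},{"finger_gap":0,"tz":0.0027},{"finger_gap":0,"tz":0.004},{"finger_gap":0,"tz":0.004}]'|sed -n '1,2p;4p'; python3 steer.py '[{"finger_gap":0,"tz":0.0013},{"finger_gap":0,"tz":0.0027},{"finger_gap":0,"tz":0.0027}]'|sed -n '1,2p;4p'; done
```

```text
clock: 7.4
tool_pos: [0.6133, 0.2152, 0.1435]
contact_force: [0.5, 0.2, -3.5]
clock: 7.7
tool_pos: [0.6133, 0.2152, 0.1416]
contact_force: [-0.2, 0.5, -4.6]
```

```bash
python3 steer.py '[{"finger_gap":0,"tz":0.0013},{"finger_gap":0,"tz":0.0027},{"finger_gap":0,"tz":0.0027}]'|sed -n '1,2p;4p'
```

```text
clock: 8.0
tool_pos: [0.6133, 0.2153, 0.1396]
contact_force: [0.2, -0.7, -4.2]
```

Scaled: 0.002 m / 0.75 = 0.0027, 0.001 m / 0.75 = 0.0013.

```bash
python3 steer.py '[{"finger_gap":0,"tz":0.0013},{"finger_gap":0,"tz":0.0027},{"finger_gap":0,"tz":0.0027}]'|sed -n '1,2p;4p'
```

```text
clock: 8.3
tool_pos: [0.6133, 0.2153, 0.1375]
contact_force: [0.3, 0.9, -4.2]
```

Scaled: 0.002 m / 0.75 = 0.0027, 0.001 m / 0.75 = 0.0013.

```bash
python3 steer.py '[{"finger_gap":0,"tz":0.0013},{"finger_gap":0,"tz":0.0027},{"finger_gap":0,"tz":0.0027}]'|sed -n '1,2p;4p'
```

```text
clock: 8.6
tool_pos: [0.6142, 0.2155, 0.1364]
contact_force: [-0.0, -0.1, 0.8]
```

Scaled: 0.002 m / 0.75 = 0.0027, 0.001 m / 0.75 = 0.0013.

```bash
python3 steer.py '[{"finger_gap":0,"tz":0.0013},{"finger_gap":0,"tz":0.0027},{"finger_gap":0,"tz":0.0027}]'|sed -n '1,2p;4p'
```

```text
clock: 8.9
tool_pos: [0.6141, 0.2155, 0.1343]
contact_force: [0.6, -0.4, 4.0]
```

Scaled: 0.001 m / 0.75 = 0.0013, 0.0005 m / 0.75 = 0.0007.

```bash
python3 steer.py '[{"finger_gap":0,"tz":0.0007},{"finger_gap":0,"tz":0.0013},{"finger_gap":0,"tz":0.0013},{"finger_gap":0,"tz":0.0013}]'|sed -n '1,2p;4p'
```

```text
clock: 9.3
tool_pos: [0.6139, 0.2155, 0.1333]
contact_force: [1.5, -0.1, 7.1]
```

Scaled: 0.001 m / 0.75 = 0.0013, 0.0005 m / 0.75 = 0.0007.

```bash
python3 steer.py '[{"finger_gap":0,"tz":0.0007},{"finger_gap":0,"tz":0.0013},{"finger_gap":0,"tz":0.0013},{"finger_gap":0,"tz":0.0013}]'|sed -n '1,2p;4p'
```

```text
clock: 9.7
tool_pos: [0.6148, 0.2157, 0.1332]
contact_force: [0.9, -1.0, 10.0]
```

Scaled: -0.01 m / 0.75 = -0.0133, -0.008 m / 0.75 = -0.0107.

```bash
python3 steer.py '[{"finger_gap":0,"ty":-0.0027},{"finger_gap":0,"ty":-0.0053},{"finger_gap":0,"ty":-0.008},{"finger_gap":0,"ty":-0.0107},{"finger_gap":0,"ty":-0.0133}]'|sed -n '1,2p;4p'
```

```text
clock: 10.2
tool_pos: [0.6071, 0.2144, 0.1336]
contact_force: [5.1, 0.2, 6.9]
```

Scaled: -0.01 m / 0.75 = -0.0133, -0.008 m / 0.75 = -0.0107.

```bash
python3 steer.py '[{"finger_gap":0,"ty":-0.0027},{"finger_gap":0,"ty":-0.0053},{"finger_gap":0,"ty":-0.008},{"finger_gap":0,"ty":-0.0107},{"finger_gap":0,"ty":-0.0133}]'|sed -n '1,2p;4p'
```

```text
clock: 10.7
tool_pos: [0.5962, 0.2126, 0.1338]
contact_force: [1.3, -1.3, 13.6]
```

Scaled: -0.01 m / 0.75 = -0.0133, -0.008 m / 0.75 = -0.0107.

```bash
python3 steer.py '[{"finger_gap":0,"ty":-0.0027},{"finger_gap":0,"ty":-0.0053},{"finger_gap":0,"ty":-0.008},{"finger_gap":0,"ty":-0.0107},{"finger_gap":0,"ty":-0.0133}]'|sed -n '1,2p;4p'
```

```text
clock: 11.2
tool_pos: [0.5865, 0.211, 0.1342]
contact_force: [2.0, -0.6, 16.1]
```

Scaled: -0.008 m / 0.75 = -0.0107, -0.006 m / 0.75 = -0.008.

```bash
python3 steer.py '[{"finger_gap":0,"ty":-0.0027},{"finger_gap":0,"ty":-0.0053},{"finger_gap":0,"ty":-0.008},{"finger_gap":0,"ty":-0.0107}]'|sed -n '1,2p;4p'
```

```text
clock: 11.6
tool_pos: [0.579, 0.2098, 0.1345]
contact_force: [0.8, -0.7, 16.7]
```

Scaled: -0.01 m / 0.75 = -0.0133, -0.0004 m / 0.75 = -0.0005.

```bash
python3 steer.py '[{"finger_gap":0,"ty":-0.0027,"tz":-0.0001},{"finger_gap":0,"ty":-0.0053,"tz":-0.0003},{"finger_gap":0,"ty":-0.008,"tz":-0.0004},{"finger_gap":0,"ty":-0.0107,"tz":-0.0005},{"finger_gap":0,"ty":-0.0133,"tz":-0.0007}]'|sed -n '1,2p;4p'
```

```text
clock: 12.1
tool_pos: [0.5703, 0.2084, 0.1348]
contact_force: [3.0, -0.4, 14.9]
```

Scaled: -0.01 m / 0.75 = -0.0133, -0.008 m / 0.75 = -0.0107.

```bash
python3 steer.py '[{"finger_gap":0,"ty":-0.0027,"tz":-0.0001},{"finger_gap":0,"ty":-0.0053,"tz":-0.0003},{"finger_gap":0,"ty":-0.008,"tz":-0.0004},{"finger_gap":0,"ty":-0.0107,"tz":-0.0005},{"finger_gap":0,"ty":-0.0133,"tz":-0.0007}]'|sed -n '1,2p;4p'
```

```text
clock: 12.6
tool_pos: [0.5592, 0.2066, 0.1353]
contact_force: [1.2, -1.3, 16.4]
```

Scaled: -0.014 m / 0.75 = -0.0187, -0.0004 m / 0.75 = -0.0005.

```bash
python3 steer.py '[{"finger_gap":0,"ty":-0.0027,"tz":-0.0001},{"finger_gap":0,"ty":-0.0053,"tz":-0.0003},{"finger_gap":0,"ty":-0.008,"tz":-0.0004},{"finger_gap":0,"ty":-0.0107,"tz":-0.0005},{"finger_gap":0,"ty":-0.0133,"tz":-0.0007},{"finger_gap":0,"ty":-0.016,"tz":-0.0007},{"finger_gap":0,"ty":-0.0187,"tz":-0.0008}]'|sed -n '1,2p;4p'
```

```text
clock: 13.3
tool_pos: [0.5465, 0.2045, 0.1358]
contact_force: [6.1, -1.4, 12.8]
```

Scaled: -0.014 m / 0.75 = -0.0187, -0.012 m / 0.75 = -0.016.

```bash
python3 steer.py '[{"finger_gap":0,"ty":-0.0027,"tz":-0.0001},{"finger_gap":0,"ty":-0.0053,"tz":-0.0003},{"finger_gap":0,"ty":-0.008,"tz":-0.0004},{"finger_gap":0,"ty":-0.0107,"tz":-0.0005},{"finger_gap":0,"ty":-0.0133,"tz":-0.0007},{"finger_gap":0,"ty":-0.016,"tz":-0.0007},{"finger_gap":0,"ty":-0.0187,"tz":-0.0008}]'|sed -n '1,2p;4p'
```

```text
clock: 14.0
tool_pos: [0.5315, 0.2021, 0.1363]
contact_force: [0.3, -1.1, 16.8]
```

Scaled: -0.014 m / 0.75 = -0.0187, -0.012 m / 0.75 = -0.016.

```bash
python3 steer.py '[{"finger_gap":0,"ty":-0.0027,"tz":-0.0001},{"finger_gap":0,"ty":-0.0053,"tz":-0.0003},{"finger_gap":0,"ty":-0.008,"tz":-0.0004},{"finger_gap":0,"ty":-0.0107,"tz":-0.0004},{"finger_gap":0,"ty":-0.0133,"tz":-0.0005},{"finger_gap":0,"ty":-0.016,"tz":-0.0007},{"finger_gap":0,"ty":-0.0187,"tz":-0.0008}]'|sed -n '1,2p;4p'
```

```text
clock: 14.7
tool_pos: [0.5176, 0.1998, 0.1369]
contact_force: [1.6, -1.9, 17.2]
```

Scaled: -0.014 m / 0.75 = -0.0187, -0.012 m / 0.75 = -0.016.

```bash
python3 steer.py '[{"finger_gap":0,"ty":-0.0027,"tz":-0.0001},{"finger_gap":0,"ty":-0.0053,"tz":-0.0003},{"finger_gap":0,"ty":-0.008,"tz":-0.0004},{"finger_gap":0,"ty":-0.0107,"tz":-0.0004},{"finger_gap":0,"ty":-0.0133,"tz":-0.0005},{"finger_gap":0,"ty":-0.016,"tz":-0.0007},{"finger_gap":0,"ty":-0.0187,"tz":-0.0008}]'|sed -n '1,2p;4p'
```

```text
clock: 15.4
tool_pos: [0.504, 0.1976, 0.1373]
contact_force: [1.6, -1.4, 18.3]
```

Scaled: -0.014 m / 0.75 = -0.0187, -0.0007 m / 0.75 = -0.0009.

```bash
python3 steer.py '[{"finger_gap":0,"ty":-0.0027,"tz":-0.0003},{"finger_gap":0,"ty":-0.0053,"tz":-0.0004},{"finger_gap":0,"ty":-0.008,"tz":-0.0005},{"finger_gap":0,"ty":-0.0107,"tz":-0.0007},{"finger_gap":0,"ty":-0.0133,"tz":-0.0008},{"finger_gap":0,"ty":-0.016,"tz":-0.0008},{"finger_gap":0,"ty":-0.0187,"tz":-0.0009}]'|sed -n '1,2p;4p'
```

```text
clock: 16.1
tool_pos: [0.4899, 0.1953, 0.138]
contact_force: [1.3, -0.6, 17.7]
```

Scaled: -0.014 m / 0.75 = -0.0187, -0.012 m / 0.75 = -0.016.

```bash
python3 steer.py '[{"finger_gap":0,"ty":-0.0027,"tz":-0.0001},{"finger_gap":0,"ty":-0.0053,"tz":-0.0003},{"finger_gap":0,"ty":-0.008,"tz":-0.0004},{"finger_gap":0,"ty":-0.0107,"tz":-0.0005},{"finger_gap":0,"ty":-0.0133,"tz":-0.0007},{"finger_gap":0,"ty":-0.016,"tz":-0.0008},{"finger_gap":0,"ty":-0.0187,"tz":-0.0009}]'|sed -n '1,2p;4p'
```

```text
clock: 16.8
tool_pos: [0.4767, 0.1931, 0.1384]
contact_force: [3.3, -0.8, 17.0]
```

Scaled: -0.012 m / 0.75 = -0.016, -0.01 m / 0.75 = -0.0133.

```bash
python3 steer.py '[{"finger_gap":0,"ty":-0.0027,"tz":-0.0001},{"finger_gap":0,"ty":-0.0053,"tz":-0.0003},{"finger_gap":0,"ty":-0.008,"tz":-0.0004},{"finger_gap":0,"ty":-0.0107,"tz":-0.0005},{"finger_gap":0,"ty":-0.0133,"tz":-0.0007},{"finger_gap":0,"ty":-0.016,"tz":-0.0008}]'|sed -n '1,2p;4p'
```

```text
clock: 17.4
tool_pos: [0.4639, 0.1911, 0.1389]
contact_force: [2.3, -1.7, 18.0]
```

Scaled: -0.008 m / 0.75 = -0.0107, -0.006 m / 0.75 = -0.008.

```bash
python3 steer.py '[{"finger_gap":0,"ty":-0.0027,"tz":-0.0001},{"finger_gap":0,"ty":-0.0053,"tz":-0.0003},{"finger_gap":0,"ty":-0.008,"tz":-0.0004},{"finger_gap":0,"ty":-0.0107,"tz":-0.0005},{"finger_gap":0,"ty":-0.0107,"tz":-0.0005},{"finger_gap":0,"ty":-0.0107,"tz":-0.0005}]'|sed -n '1,2p;4p'
```

```text
clock: 18.0
tool_pos: [0.4555, 0.1897, 0.1392]
contact_force: [1.0, -1.6, 19.0]
```

All six sections lie on one straight line of slope 0.038, so they are home. Next I lift and carry the roller back.

```bash
python3 steer.py '[{"finger_gap":0,"tz":-0.0133},{"finger_gap":0,"tz":-0.0533},{"finger_gap":0,"tz":-0.1067},{"finger_gap":0,"tz":-0.1267},{"finger_gap":0,"tz":-0.1267}]'|sed -n '1,2p;4p'
python3 steer.py '[{"finger_gap":0,"tx":-0.04,"ty":-0.0027,"drz":0.0159},{"finger_gap":0,"tx":-0.0933,"ty":-0.0067,"drz":0.0318},{"finger_gap":0,"tx":-0.1467,"ty":-0.0107,"drz":0.0477},{"finger_gap":0,"tx":-0.2067,"ty":-0.0147,"drz":0.0637},{"finger_gap":0,"tx":-0.2667,"ty":-0.02,"drz":0.0796},{"finger_gap":0,"tx":-0.3267,"ty":-0.024,"drz":0.0955},{"finger_gap":0,"tx":-0.38,"ty":-0.028,"drz":0.1114},{"finger_gap":0,"tx":-0.4267,"ty":-0.0307,"drz":0.1273},{"finger_gap":0,"tx":-0.46,"ty":-0.0333,"drz":0.1423},{"finger_gap":0,"tx":-0.48,"ty":-0.0347,"drz":0.1423}]'|sed -n '1,2p;4p'
python3 steer.py '[{"finger_gap":0},{"finger_gap":0},{"finger_gap":0}]'|sed -n '1,2p;4p'
python3 - <<'E'
from h import *
s=r.get_state(); M=R.from_quat(s['eef_rot']).as_matrix(); print(s['tool_pos'],M.round(4),np.degrees(np.arctan2(M[1,1],M[0,1])))
d=np.array([.488,-.17,0])-s['tool_pos']; print("tool delta to rest",(M.T@d).round(4))
im=snapshot("side")
cv2.imwrite("pics/s3.png",cv2.resize(im[80:300,230:450,::-1],None,fx=2.7,fy=2.7,interpolation=cv2.INTER_CUBIC))
E
```

```text
clock: 18.5
tool_pos: [0.4537, 0.1894, 0.2338]
contact_force: [0.3, -1.2, -3.8]
clock: 19.5
tool_pos: [0.4845, -0.1726, 0.2305]
contact_force: [-0.7, 0.3, -3.0]
clock: 19.8
tool_pos: [0.4861, -0.1681, 0.2321]
contact_force: [0.6, 1.3, -3.5]
[ 0.4861477  -0.16806406  0.23214207] [[ 0.2767  0.961  -0.001 ]
 [ 0.961  -0.2767  0.0017]
 [ 0.0014 -0.0014 -1.    ]] -16.063936424176596
tool delta to rest [-0.0017  0.0026  0.2321]
```

View pics/s3.png

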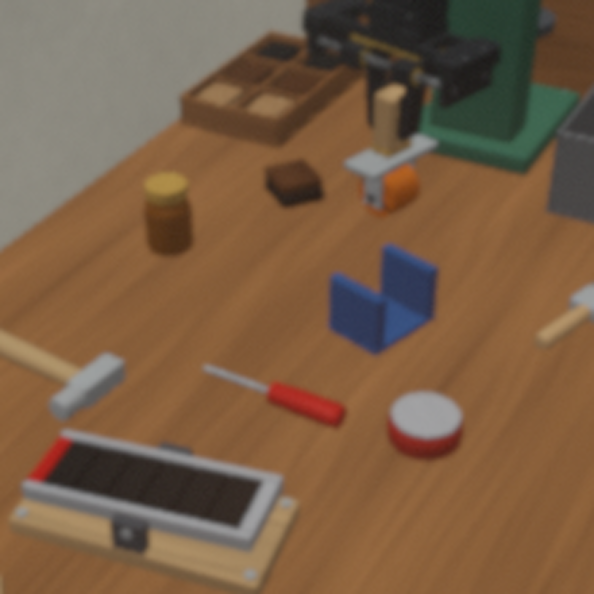

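The picture shows the roller upright, (390,150), above the empty rest at (383,300); the strip at (150,490) looks flush. Now I lower it.

Scaled: 0.13 m / 0.75 = 0.1733, 0.125 m / 0.75 = 0.1667.

```bash
python3 steer.py '[{"finger_gap":0,"tx":-0.0027,"ty":0.0027,"tz":0.0267},{"finger_gap":0,"tx":-0.0027,"ty":0.0027,"tz":0.0667},{"finger_gap":0,"tx":-0.0027,"ty":0.0027,"tz":0.1133},{"finger_gap":0,"tx":-0.0027,"ty":0.0027,"tz":0.1467},{"finger_gap":0,"tx":-0.0027,"ty":0.0027,"tz":0.1667},{"finger_gap":0,"tx":-0.0027,"ty":0.0027,"tz":0.1733},{"finger_gap":0,"tx":-0.0027,"ty":0.0027,"tz":0.1733},{"finger_gap":0,"tx":-0.0027,"ty":0.0027,"tz":0.1733}]'|sed -n '1,2p;4p'
python3 steer.py '[{"finger_gap":0,"tz":0.0013},{"finger_gap":0,"tz":0.0027},{"finger_gap":0,"tz":0.004},{"finger_gap":0,"tz":0.0053},{"finger_gap":0,"tz":0.0053}]'|sed -n '1,2p;4p'
```

```text
clock: 20.65
tool_pos: [0.4885, -0.1726, 0.1034]
contact_force: [0.5, -0.5, -4.1]
clock: 21.15
tool_pos: [0.4876, -0.1729, 0.0985]
contact_force: [-0.2, -0.1, -3.3]
```

Scaled: 0.003 m / 0.75 = 0.004, 0.0025 m / 0.75 = 0.0033.

```bash
python3 steer.py '[{"finger_gap":0,"tx":0.0033,"tz":0.0013},{"finger_gap":0,"tx":0.0033,"tz":0.0027},{"finger_gap":0,"tx":0.0033,"tz":0.004},{"finger_gap":0,"tx":0.0033,"tz":0.004}]'|sed -n '1,2p;4p'
```

```text
clock: 21.55
tool_pos: [0.4887, -0.1699, 0.0966]
contact_force: [-1.8, 1.8, 7.6]
```

Scaled: 0.002 m / 0.75 = 0.0027, 0.001 m / 0.75 = 0.0013.

```bash
python3 steer.py '[{"finger_gap":0,"tz":0.0013},{"finger_gap":0,"tz":0.0027},{"finger_gap":0,"tz":0.0027}]'|sed -n '1,2p;4p'
```

```text
clock: 21.85
tool_pos: [0.4887, -0.17, 0.0965]
contact_force: [-4.6, 3.7, 29.2]
```

It is seated, bearing on the walls. I'll ease off, open, check the opening and retreat.

Scaled: -0.002 m / 0.75 = -0.0027, -0.001 m / 0.75 = -0.0013.

```bash
python3 steer.py '[{"finger_gap":0,"tz":-0.0013},{"finger_gap":0,"tz":-0.0027},{"finger_gap":0,"tz":-0.0027},{"finger_gap":1,"tz":-0.0027},{"finger_gap":1,"tz":-0.0027},{"finger_gap":1,"tz":-0.0027},{"finger_gap":1,"tz":-0.0027},{"finger_gap":1,"tz":-0.0027},{"finger_gap":1,"tz":-0.0027},{"finger_gap":1,"tz":-0.0027}]'
python3 steer.py '[{"finger_gap":1,"tz":-0.0133},{"finger_gap":1,"tz":-0.04},{"finger_gap":1,"tz":-0.0933},{"finger_gap":1,"tz":-0.1467},{"finger_gap":1,"tz":-0.1867},{"finger_gap":1,"tx":-0.04,"tz":-0.1867},{"finger_gap":1,"tx":-0.04,"tz":-0.1867},{"finger_gap":1,"tx":-0.04,"tz":-0.1867}]'|sed -n '1,2p;4,5p'
python3 - <<'E'
from h import *
im=snapshot("wrist"); cv2.imwrite("pics/w4.png",im[:,:,::-1])
im=snapshot("side"); cv2.imwrite("pics/s4.png",cv2.resize(im[130:300,220:450,::-1],None,fx=3,fy=3,interpolation=cv2.INTER_CUBIC))
E
```

```text
clock: 22.85
tool_pos: [0.4884, -0.1705, 0.0955]
eef_rot: [0.8, 0.6, 0.0, 0.0]
contact_force: [-0.0, -1.0, -0.2]
opening: 0.879
finger_force: 0.0
clock: 23.65
tool_pos: [0.4795, -0.1997, 0.2359]
contact_force: [-0.4, -0.5, -0.4]
opening: 1.001
```

View pics/s4.png

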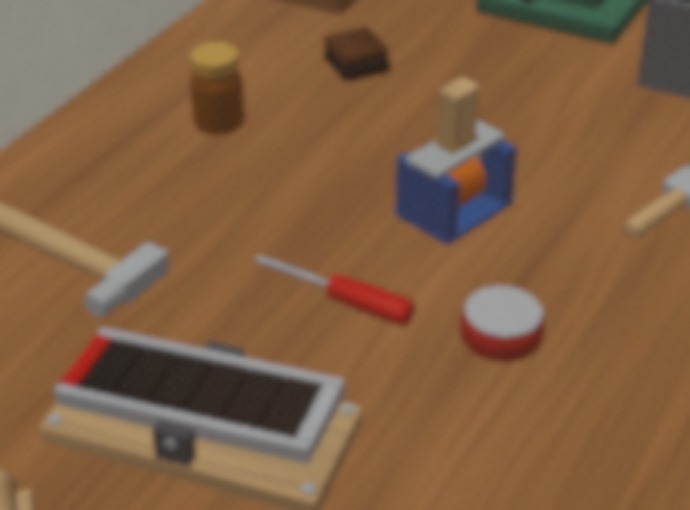

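View pics/w4.png

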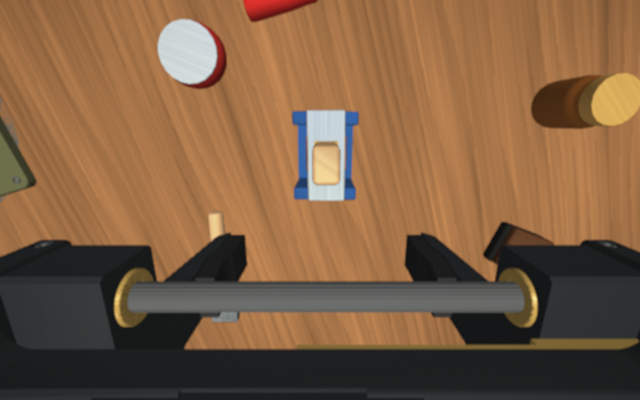

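The side crop shows the roller upright in the rest at (457,160) and the strip flush at (200,390). The wrist view shows the cross plate centred across both walls at (326,155).

```bash
python3 -c "
from plant import r, snapshot, camera_params
print(r.finish_job())"
```

```text
the job is handed in; nothing more can be done
None
```

The job is handed in (no verdict came back): all six sections felt home on one straight line, rolled at about 11–23 N by the readings, and the roller hangs upright and released in its rest.

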